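# Snap the refill cap onto the salt dispenser and keep it pressed home

### The job

Slide the clear salt dispenser on its carriage out from under the white riser, all the way to the red end stop, and only then press the orange snap cap from the spoon rest onto the dispenser's green neck until it clicks. Keep pressing after the click, firmly enough that the sprung black seal plate inside stays pushed well down, and finish like that: the program ends with the gripper still on the cap, holding it down, the carriage still at its stop. Do not shift the other kitchen things or spin the jar carousel.

Things in the scene. Friction and masses are not known exactly. Their poses are not given: they have to be found in the camera images.
- station: Fixed slide station on the shelf, 210 x 265 mm, origin on the shelf, z up. Two rails along y; +y is the way the carriage slides out, to a red stop block 24 mm high. -x points from the dispenser to the blue grip, roughly to the robot.
- riser (a point): Centre of the top of the white riser, a bridge over the parked end of the rails, axes as the station's: board 100 (x) by 130 (y) by 18 mm, its top 183 mm above the shelf, carried by a side panel at -y and a post at the back. Nothing can be put on the neck while that is under it.
- carriage (a joint): Slide of the carriage along the station's +y axis, m: 0 parked under the riser, 0.130 against the red end stop. It starts near the parked end. Moving it takes about 3 N, and it stays where it is left.
- handle (a point): Point on the axis of the carriage's blue upright grip, 65 mm above the shelf, at grasping height; axes as the station's. The grip is a round post of 18 mm diameter, from 22 to 87 mm above the shelf, 115 mm in front (-x) of the neck and 80 mm in front of the dispenser's wall. It moves with the carriage.
- neck (a point): Centre of the top of the dispenser's green neck, 146 mm above the shelf; moves with the carriage. A 30 mm stud, 28 mm tall, tapering to 20 mm over its top 4.5 mm, on a grey lid 74 mm square. Four yellow spring catches stand out to 39 mm diameter, 10 mm below the top: to force the cap's lip over them the push rises to about 15 N, then drops with a click.
- seal (a joint): Travel of the sprung black seal plate (16 mm disc) that stands 3 mm proud of the neck top, m: 0 free, 0.003 pushed flush. Spring 3.5 N per mm, about 10 N when flush. Only a snapped-on cap that is pushed down reaches it; well down means more than 0.001. It springs up again if the push stops.
- cap_grip (a point): Point on the axis of the loose orange cap, in its knob, 47 mm above the cap's open lower rim; z up along the axis. Cap 51 mm across, 26 mm high, flat on top, lip opening 34 mm; round knob 22 mm across, 32 mm high: this point is 21 mm above the flat top, 11 mm below the knob's top. About 60 g. Height above neck: 42 mm resting on the catches, 28 mm clicked, 25 mm with the seal flush.
- spoon_rest: Blue ceramic spoon rest, fixed, a round dish of 116 mm with a rim 12 mm high and a short tongue on its -x side; origin under its centre. The cap stands on its floor, 4 mm above the shelf, within 15 mm of the centre.
- mill: Bystander: dark wooden pepper mill, 52 mm across, 125 mm high, origin under its centre.
- jar: Bystander: closed amber jar, 64 mm across, 85 mm high, origin under its centre.
- cup: Bystander: white ceramic cup, 72 mm across, 75 mm high, origin under its centre.
- spoon: Bystander: wooden spoon, 220 mm long, lying along its x axis, origin under its middle.
- carousel_base: Bystander: black foot of a carousel with eight closed jars at the robot's left, origin under its centre: a white turntable of 250 mm diameter, jars 48 mm across with tops 116 mm above the shelf.
- carousel (a joint): Turn of that carousel about its upright axis, rad. It turns if pushed; leave it alone.
There are look-alikes about, which are no part of the job. Of the things shaped like the part that bears cap_grip, the orange one is meant.

How it is judged:
By the outcome, as a careful person would: the job done as asked, in the order asked, and still so for the second after the job is handed in, while the arm keeps its last pose, push and grip.
It also fails if it takes over 61 s, if anything falls off the work surface, if the arm or the gripper's body presses on something with over 40 N, if the wrist force passes 120 N, or if a joint passes its speed limit or range.

### The arm

A 6-joint arm with a two-finger parallel gripper is mounted at the origin on the work surface. World frame = base frame: x ahead of the robot, y to its left, z up, the work surface at z = 0. Lengths are in m, angles in rad, forces in N, time in s.
With the tool pointing down it reaches from about 0.35 to 0.775 m from the base axis. Payload 7.3 kg.
Tool frame: the origin (TCP) lies at the very end of the fingers, on their centre line; the grasp point (between the pads) lies 19 mm behind it (robot.pinch_z is the distance from the TCP to the grasp point, in m); z points along the fingers, y is the line along which they close (so a half turn about z gives the same grasp; the last joint's range is limited). The gripper opens to 92 mm and grips with 3 to 60 N. Pads are 19 mm wide; open, the fingers measure 130 mm over their backs; the gripper's body (75 mm by 190 mm) begins 47 mm behind the grasp point.
Start: joints at [1.158, 0.342, 1.524, -0, 1.275, -0.146], TCP at [0.138, 0.506, 0.227] pointing down, gripper open.
Joint ranges: [-2.53, 2.53], [-0.77, 2.02], [0.04, 2.7], [-1, 4.14], [0.28, 2.66], [-3.11, 3.11]. Speed limits (rad/s): [2.57, 2.57, 3.14, 3.14, 3.14, 3.14].

### API

Orientations are given as [roll, pitch, yaw] about the fixed x, y, z axes, in that order (R = Rz(yaw) Ry(pitch) Rx(roll)).
In Python, from cell import robot gives the robot as it stands.
- The arm moves only by the tool move_arm, never from a script. Its argument "motion" is a list of rows, each a list of 6 numbers: the shift along the tool's x, y, z in units of 0.1 m (1.0 is 0.1 m), then the turn, a rotation vector about the tool's x, y, z in units of pi rad (1.0 is pi rad). In form: [[dx, dy, dz, rx, ry, rz], ...]. A call has 1 to 12 rows; each row is the pose to reach, as a shift and turn from the pose commanded when the call began, along the tool's axes at that moment, turning the shorter way round; what a row does not reach only later rows make up. A row lasts 1/8 s, in which the tool goes at most 62.5 mm and 10.7 degrees, less where a joint would pass 70% of its speed; a pose out of reach is approached as far as the arm can. A call with a number of a shift or a turn outside -1 to 1 is refused whole. A call with a gripper value outside its range is refused whole. "fingers" is the opening, from -1 (shut) to 1 (fully open), set as the call begins (left out, the last holds). The fingers move at their own pace and stop on an object; "newtons" is the grip in N (left out, the last holds). Time passes only in rows, so rows that repeat a pose let the fingers close. It gives the time, the measured TCP pose, the force, the opening and the grip force at its end, in the units of the state.
- robot.observe(): the state, without advancing time (a new reading comes with each control period).
- robot.read_camera(name): name is "scene" or "top" or "wrist"; returns a dict with "image" (400x640x3 uint8, red, green, blue), "range_z" (400x640 float32, m along the optical axis (not along the pixel's ray), 0 where there is no reading), "vfov" (degrees; the focal length in pixels is half the picture's height over the tangent of half this angle, whatever the lens; pixels are square), "cx", "cy" (the principal point, pixels), "extrinsics" (4x4, takes a point from camera to world coordinates); the wrist camera has in their place "hand_eye" (4x4, takes a point from camera to tool coordinates, whose origin is the TCP and whose axes are the flange's). Camera axes: x right, y up, looking along -z (the intrinsics and any distortion apply to the point x, -y, -z); pixel columns grow to the right and rows downward; lengths in m; the calibration is good to about 2 mm. The wrist camera is an equidistant fisheye: a pixel r from the principal point sees the ray r / f radians off the axis. A picture is of the moment at which its call begins: read the wrist's pose just before it.
- robot.hand_in(): hands the job in; it is judged then, once.
The state is a dict: "time": time; "qpos": joint angles; "qvel": joint speeds; "joint_efforts": joint torques, N m; "tool_pos": TCP position; "tool_rot": TCP orientation; "contact_force": force on the tool from outside, world axes, zero at the start; "torque": the same for the moment, N m; "opening": finger opening in m; "grip_force": force on a finger pad.
Only numpy, scipy, OpenCV 4.12 (cv2) and the standard library are available. Lean on these libraries where they do the work, as an engineer would, in place of code of your own. Each camera call takes 0.05 s, during which the arm holds its last target. There are 200 camera calls.

## Working session

There is one attempt and no reset: what is moved stays moved. The work goes in short steps, Python scripts to look and compute and a tool call to move; the robot and the scene stay as the last step left them, time stands still between calls to the robot, and variables do not carry over. Pictures are saved under pics/ and viewed, at most 10 in all, crops included, and the job is handed in when it is done.

Besides the shell and the picture viewer there is one more tool, called after "Emit:" by a JSON object that holds its "api" and its "payload", one argument or row to a line. move_arm: Moves the arm, as the interface text tells. Shifts and turns lie within -1 to 1; 1 stands for 0.1 m of shift or pi rad of turn. Its arguments: {"type":"object","properties":{"motion":{"type":"array"},"fingers":{"type":"number"},"newtons":{"type":"number"}},"required":["motion"]}

```bash
mkdir -p pics; ls
cat > h.py <<'E'
import numpy as np, cv2
from cell import robot
from scipy.spatial.transform import Rotation as R
def cam(name):
    o=robot.observe(); c=robot.read_camera(name); c['o']=o; return c
def pts(c):
    h,w=c['range_z'].shape; f=h/2/np.tan(np.radians(c['vfov'])/2)
    u,v=np.meshgrid(np.arange(w),np.arange(h)); x=(u-c['cx'])/f; y=(v-c['cy'])/f
    z=c['range_z']
    if 'hand_eye' in c:
        r=np.hypot(x,y)+1e-9; k=np.tan(np.minimum(r,1.5))/r; x=x*k;y=y*k
        T=np.eye(4);T[:3,:3]=R.from_euler('xyz',c['o']['tool_rot']).as_matrix();T[:3,3]=c['o']['tool_pos'];T=T@c['hand_eye']
    else: T=c['extrinsics']
    P=np.stack([x*z,-y*z,-z],-1)@T[:3,:3].T+T[:3,3]
    P[z==0]=np.nan
    return P
E
python3 - <<'E'
from h import *
for n in ('scene','top'):
    c=cam(n); cv2.imwrite(f'pics/{n}0.png',c['image'][...,::-1]); np.savez(f'{n}0.npz',P=pts(c),im=c['image']); print(n,{k:v for k,v in c.items() if k not in('image','range_z','o')})
print(c['o'])
E
```

```text
pics
scene {'vfov': 57.702062686545865, 'cx': 322.4123086153803, 'cy': 195.4991745052984, 'extrinsics': array([[ 4.49723298e-01, -7.01831824e-01,  5.52431938e-01,
         1.15708061e+00],
       [ 8.93167885e-01,  3.53181003e-01, -2.78413917e-01,
        -1.13140354e-01],
       [ 2.91281850e-04,  6.18623690e-01,  7.85687371e-01,
         9.35744659e-01],
       [ 0.00000000e+00,  0.00000000e+00,  0.00000000e+00,
         1.00000000e+00]])}
top {'vfov': 49.6472606910209, 'cx': 315.49669279532407, 'cy': 197.7093074456495, 'extrinsics': array([[-0.01644138,  0.99252395, -0.12093757,  0.4374866 ],
       [-0.99975336, -0.01451279,  0.01681059,  0.17378031],
       [ 0.01492977,  0.12118413,  0.99251776,  1.26019536],
       [ 0.        ,  0.        ,  0.        ,  1.        ]])}
{'time': 0.05, 'qpos': array([ 1.15800687e+00,  3.42743371e-01,  1.52498260e+00,  1.35792561e-05,
        1.27543824e+00, -1.45983031e-01]), 'qvel': array([ 0.00107779, -0.0005591 , -0.00121453, -0.00011779, -0.0013924 ,
        0.00116837]), 'joint_efforts': array([ 4.07804623e-05, -4.32429099e+01, -2.44988805e+01,  7.19178189e-02,
        5.24069765e-02, -3.23302618e-05]), 'tool_pos': array([0.13821981, 0.50606033, 0.22604628]), 'tool_rot': array([-3.14003970e+00, -2.41453946e-04,  2.87478207e+00]), 'contact_force': array([-0.58646011,  0.41751592, -0.08040193]), 'torque': array([-0.00535226, -0.03747001,  0.02330689]), 'grip_force': 0.0, 'opening': 0.0917677374757844}
```

View pics/scene0.png

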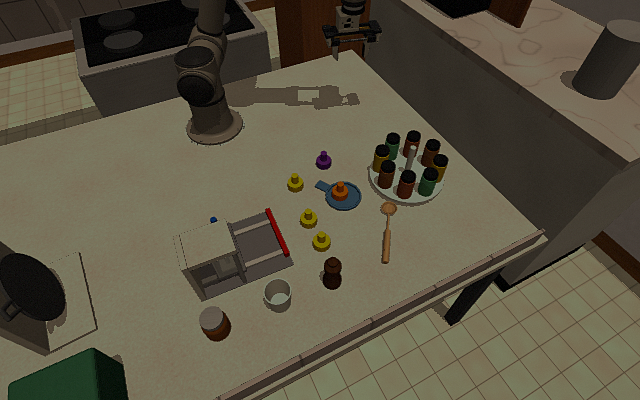

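View pics/top0.png

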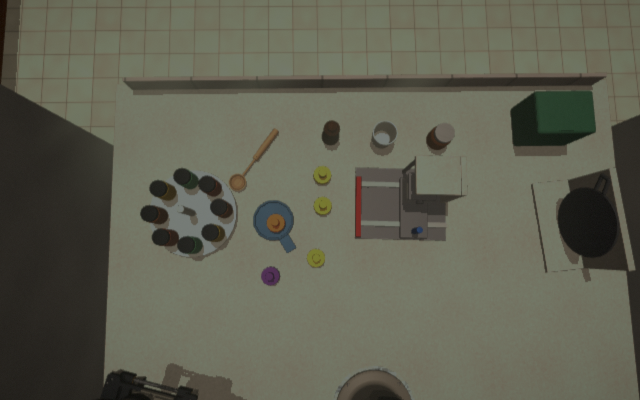

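The scene view has the orange-capped spoon rest at (341,192), the yellow and purple look-alikes, the riser at (207,245), and the red stop at (277,232). In the top view, the orange cap is at (276,223), the blue grip at (418,230), the red stop at (358,207), and the riser top at (440,177). I'll measure these and enlarge the cap and grip.

Run:
```python
from h import *
def load(n):
    d=np.load(n+'0.npz'); return d['P'],d['im']
for n in('top','scene'):
    P,im=load(n); hsv=cv2.cvtColor(im,cv2.COLOR_RGB2HSV)
    H,S,V=[hsv[...,i].astype(int) for i in range(3)]
    vis=P[...,2]
    def rep(nm,m):
        k,l,s,c=cv2.connectedComponentsWithStats(m.astype(np.uint8))
        for i in range(1,k):
            if s[i,4]<8: continue
            q=P[l==i]; q=q[~np.isnan(q[:,0])]
            if len(q): print(n,nm,c[i].round(),s[i,4],'med',np.median(q,0).round(4),'min',np.percentile(q,3,axis=0).round(3),'max',np.percentile(q,97,axis=0).round(3))
    T=(P[...,0]>0.3)&(P[...,0]<0.95)&(np.abs(P[...,1])<0.6)
    rep('orange',T&(H>=6)&(H<=14)&(S>180)&(V>110))
    rep('red',T&((H<4)|(H>176))&(S>180)&(V>90))
    rep('blue',T&(H>105)&(H<125)&(S>150)&(V>50))
    rep('white>170',T&(vis>0.17)&(vis<0.2))
P,im=load('top'); q=P
m=(q[...,2]>.174)&(q[...,2]<.192)&(q[...,1]<0.1)&(q[...,0]>.4)
xy=(q[m][:,:2]*1000).astype(np.float32); print('riser rect',cv2.minAreaRect(xy))
a=cv2.resize(im[150:260,340:480],None,fx=4,fy=4,interpolation=cv2.INTER_CUBIC); b=cv2.resize(im[180:290,240:340],None,fx=4,fy=4)
k=np.clip(np.hstack([a,b])[:,:800].astype(float)*1.7,0,255).astype(np.uint8); print(k.shape)
k=np.hstack([a,b]);k=cv2.resize(np.clip(k*1.7,0,255).astype(np.uint8),(800,int(440*800/960)))
cv2.imwrite('pics/crop.png',k[...,::-1])
```

```text
top white>170 [440. 175.] 2027 med [ 0.6224 -0.1627  0.1821] min [ 0.576 -0.225  0.177] max [ 0.67  -0.101  0.186]
top white>170 [610. 205.] 804 med [ 0.5393 -0.5892  0.1835] min [ 0.451 -0.599  0.171] max [ 0.627 -0.577  0.197]
scene orange [340. 183.] 14 med [0.5206 0.2708 0.0617] min [0.517 0.261 0.059] max [0.53  0.277 0.064]
scene orange [334. 189.] 11 med [0.5105 0.2533 0.0281] min [0.502 0.247 0.027] max [0.518 0.262 0.03 ]
scene orange [346. 188.] 11 med [0.5269 0.2886 0.0305] min [0.516 0.285 0.028] max [0.539 0.292 0.032]
scene red [277. 231.] 218 med [0.5753 0.0294 0.0228] min [0.488 0.022 0.02 ] max [0.651 0.038 0.026]
scene blue [213. 219.] 22 med [ 0.495  -0.128   0.0858] min [ 0.487 -0.135  0.083] max [ 0.502 -0.122  0.088]
scene white>170 [204. 245.] 2090 med [ 0.6338 -0.167   0.1818] min [ 0.582 -0.226  0.174] max [ 0.678 -0.105  0.184]
scene white>170 [  5. 292.] 660 med [ 0.5511 -0.587   0.1807] min [ 0.459 -0.597  0.171] max [ 0.634 -0.577  0.194]
riser rect ((541.4738159179688, -366.82623291015625), (554.5425415039062, 231.19671630859375), 84.29670715332031)
(440, 800, 3)
```

View pics/crop.png

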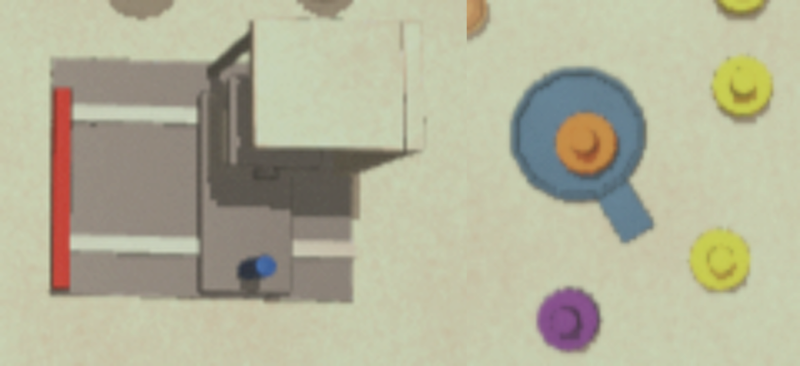

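Candidates in the top view are the orange one on the blue rest (276,223), yellow ones at (322,175), (323,205) and (316,258), and a purple one at (271,276). The orange one on the spoon rest fits the description, and the crop confirms it. The blue grip is confirmed too. Next I need the yaw, grip and neighbour positions.

Run:
```python
from h import *
d=np.load('top0.npz');P,im=d['P'],d['im'];hsv=cv2.cvtColor(im,cv2.COLOR_RGB2HSV)
H,S,V=[hsv[...,i].astype(int) for i in range(3)]
z=P[...,2];X=P[...,0];Y=P[...,1]
def r(nm,m):
    q=P[m&~np.isnan(z)]; print(nm,len(q),'med',np.median(q,0).round(4),'mid',((q.min(0)+q.max(0))/2).round(4),q.min(0).round(3),q.max(0).round(3)); return q
box=lambda u0,u1,v0,v1:(np.add.outer(np.arange(400)*0,np.arange(640))>=u0)&(np.add.outer(np.arange(400)*0,np.arange(640))<u1)&(np.add.outer(np.arange(400),np.arange(640)*0)>=v0)&(np.add.outer(np.arange(400),np.arange(640)*0)<v1)
q=r('red',box(350,368,165,245)&(H<8)&(S>120)&(z>.015)); 
p=np.polyfit(q[:,0],q[:,1],1); print('stop yaw deg (station x dir)',np.degrees(np.arctan(p[0])))
r('handle top',box(408,430,222,240)&(z>.075)&(z<.095))
q=r('riser',box(400,480,145,205)&(z>.177)&(z<.19)); print(cv2.minAreaRect((q[:,:2]*1000).astype(np.float32)))
q=r('knob',box(262,292,210,238)&(z>.055)&(z<.075)); q=r('captop',box(262,292,210,238)&(z>.024)&(z<.036))
q=r('jars',box(130,245,150,262)&(z>.09)); print('near jar min y')
for nm,b in dict(y1=(312,334,163,188),y2=(312,334,194,218),y3=(305,328,246,272),pur=(258,284,264,290)).items(): r(nm,box(*b)&(z>.02))
```

```text
red 295 med [0.5624 0.0309 0.0235] mid [0.562  0.0307 0.023 ] [0.476 0.022 0.016] [0.648 0.039 0.03 ]
stop yaw deg (station x dir) -1.712013394372582
handle top 38 med [ 0.4894 -0.1262  0.0861] mid [ 0.4894 -0.1271  0.0852] [ 0.482 -0.135  0.077] [ 0.496 -0.119  0.093]
riser 1961 med [ 0.6228 -0.1639  0.1822] mid [ 0.6233 -0.1647  0.1831] [ 0.571 -0.232  0.177] [ 0.676 -0.098  0.189]
((623.4692993164062, -164.23641967773438), (131.8574981689453, 100.86746978759766), 87.85929107666016)
knob 51 med [0.5199 0.2691 0.0617] mid [0.5188 0.2682 0.0625] [0.509 0.258 0.058] [0.529 0.278 0.067]
captop 202 med [0.5167 0.2665 0.0299] mid [0.5183 0.2678 0.0302] [0.494 0.244 0.025] [0.543 0.292 0.036]
jars 2325 med [0.5482 0.5024 0.115 ] mid [0.5495 0.5047 0.1193] [0.436 0.39  0.09 ] [0.663 0.619 0.149]
near jar min y
y1 242 med [0.654  0.1333 0.026 ] mid [0.657  0.1315 0.0413] [0.633 0.107 0.02 ] [0.681 0.156 0.062]
y2 250 med [0.5658 0.135  0.0264] mid [0.5667 0.1331 0.0416] [0.541 0.108 0.02 ] [0.593 0.158 0.063]
y3 256 med [0.4186 0.1558 0.0268] mid [0.4176 0.1556 0.0412] [0.394 0.131 0.02 ] [0.442 0.18  0.062]
pur 268 med [0.3707 0.2842 0.0266] mid [0.3709 0.2847 0.0415] [0.346 0.259 0.02 ] [0.396 0.31  0.063]
```

```bash
cat >> h.py <<'E'
def plan(target,yaw=None,frm=None):
    """units for a shift (and turn) from measured pose to world target"""
    o=robot.observe(); Rt=R.from_euler('xyz',o['tool_rot']); d=Rt.inv().apply(np.array(target)-o['tool_pos'])/.1
    t=np.zeros(3)
    if yaw is not None: t=(Rt.inv()*R.from_euler('xyz',[np.pi,0,yaw])).as_rotvec()/np.pi
    print(d.round(3),t.round(4))
E
python3 -c "
from h import *
plan([.40,.30,.226],3.108)
"
```

```text
[-3.068e+00 -1.298e+00  2.000e-03] [-0.0004 -0.0001 -0.0742]
```

Emit:
{"api": "move_arm", "payload": {
  "motion": [
    [-0.5, -0.2, 0, 0, 0, -0.037],
    [-1, -0.4, 0, 0, 0, -0.074],
    [-1, -0.4, 0, 0, 0, -0.074]
  ],
  "fingers": 0.3
}}

```text
time: 0.48
tool_pos: [0.2266, 0.4396, 0.2265]
tool_rot: [-3.141, 0.0, 3.104]
contact_force: [-0.4, 0.6, 0.1]
opening: 0.0664
grip_force: 0.0
```

```bash
python3 -c "
from h import *
o=robot.observe();print(o['tool_pos'],o['tool_rot'],o['time'],o['opening'])
plan([.40,.25,.226],3.108);plan([.492,-.127,.2],3.108)
"
```

```text
[0.22656409 0.43960827 0.22645167] [-3.14051639e+00  1.32017512e-04  3.10407134e+00] 0.475 0.06644588621002082
[-1.804 -1.83   0.007] [-0.0003  0.     -0.0013]
[-2.865 -5.562  0.271] [-0.0003  0.     -0.0013]
```

Emit:
{"api": "move_arm", "payload": {
  "motion": [
    [-0.45, -0.4, 0, 0, 0, 0],
    [-0.9, -0.8, 0, 0, 0, 0],
    [-1, -1, 0, 0, 0, 0]
  ]
}}

```text
time: 0.85
tool_pos: [0.3222, 0.3368, 0.2264]
tool_rot: [-3.141, -0.0, 3.104]
contact_force: [0.7, -0.0, -1.0]
opening: 0.06
grip_force: 0.0
```

Emit:
{"api": "move_arm", "payload": {
  "motion": [
    [-0.4, -0.45, 0, 0, 0, 0],
    [-0.8, -0.9, 0, 0, 0, 0],
    [-0.9, -1, 0, 0, 0, 0]
  ]
}}

```text
time: 1.23
tool_pos: [0.4087, 0.2334, 0.2265]
tool_rot: [-3.141, -0.0, 3.103]
contact_force: [-0.7, -0.4, 0.5]
opening: 0.0595
grip_force: 0.0
```

Emit:
{"api": "move_arm", "payload": {
  "motion": [
    [-0.2, -0.5, 0, 0, 0, 0],
    [-0.5, -1, 0, 0, 0, 0],
    [-0.5, -1, 0, 0, 0, 0]
  ]
}}

```text
time: 1.6
tool_pos: [0.4549, 0.1318, 0.2264]
tool_rot: [-3.142, -0.0, 3.103]
contact_force: [0.7, 0.4, 0.2]
opening: 0.0593
grip_force: 0.0
```

Emit:
{"api": "move_arm", "payload": {
  "motion": [
    [-0.2, -0.5, 0, 0, 0, 0],
    [-0.4, -1, 0, 0, 0, 0],
    [-0.4, -1, 0, 0, 0, 0]
  ]
}}

```text
time: 1.98
tool_pos: [0.4909, 0.0314, 0.2263]
tool_rot: [3.141, -0.0, 3.104]
contact_force: [-0.6, 0.7, 0.1]
opening: 0.0598
grip_force: 0.0
```

Emit:
{"api": "move_arm", "payload": {
  "motion": [
    [0, -0.5, 0, 0, 0, 0],
    [0, -1, 0, 0, 0, 0],
    [0, -1, 0, 0, 0, 0]
  ]
}}

```text
time: 2.35
tool_pos: [0.4868, -0.0679, 0.2265]
tool_rot: [3.141, -0.0, 3.105]
contact_force: [-0.6, 1.8, -0.8]
opening: 0.0594
grip_force: 0.0
```

Emit:
{"api": "move_arm", "payload": {
  "motion": [
    [-0.05, -0.4, 0, 0, 0, 0],
    [-0.05, -0.55, 0.2, 0, 0, 0],
    [-0.05, -0.55, 0.2, 0, 0, 0],
    [-0.05, -0.55, 0.2, 0, 0, 0]
  ]
}}

```text
time: 2.85
tool_pos: [0.4904, -0.1209, 0.2072]
tool_rot: [3.141, 0.0, 3.109]
contact_force: [-0.1, 0.0, 0.1]
opening: 0.0596
grip_force: 0.0
```

Run:
```python
from h import *
c=cam('wrist');P=pts(c);im=c['image'];cv2.imwrite('pics/w1.png',im[...,::-1]);hsv=cv2.cvtColor(im,cv2.COLOR_RGB2HSV)
H,S,V=[hsv[...,i].astype(int) for i in range(3)]
m=(H>105)&(H<125)&(S>150)&(P[...,2]>.078)&(P[...,2]<.095)
q=P[m];print(len(q),np.median(q,0),q.min(0),q.max(0),c['o']['tool_pos'],c['hand_eye'])
plan([.492,-.127,.046],3.108)
```

```text
216 [ 0.49044955 -0.1281079   0.08555497] [ 0.48308792 -0.13469097  0.07806011] [ 0.49878016 -0.12145118  0.08793286] [ 0.49039719 -0.1208645   0.20716351] [[-1.20096016e-04  9.58884570e-01  2.83796348e-01  7.56943955e-02]
 [ 9.99999992e-01  1.23353939e-04  6.39129480e-06  2.96138361e-05]
 [-2.88788835e-05  2.83796347e-01 -9.58884577e-01 -1.56705336e-01]
 [ 0.00000000e+00  0.00000000e+00  0.00000000e+00  1.00000000e+00]]
[-0.015 -0.059  1.614] [0.0001 0.0003 0.0004]
```

View pics/w1.png

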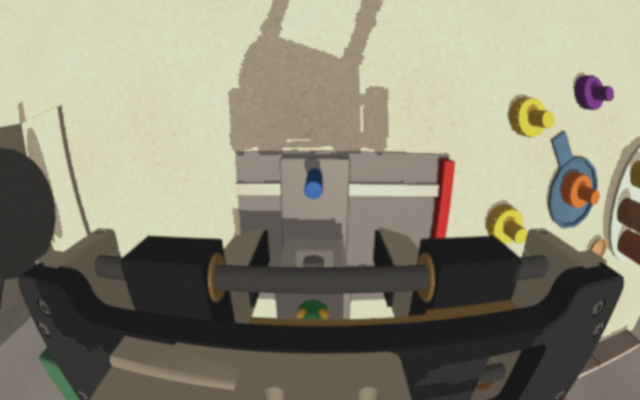

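The wrist view shows the blue grip at (314,185) and the stop at (445,200). The grip measures (0.4905,-0.128) with its top at 0.086, which agrees with the top view. I'll descend and grip it.

Emit:
{"api": "move_arm", "payload": {
  "motion": [
    [0, -0.07, 0.4, 0, 0, 0],
    [0, -0.07, 0.8, 0, 0, 0],
    [0, -0.07, 1, 0, 0, 0],
    [0, -0.07, 1, 0, 0, 0]
  ]
}}

```text
time: 3.4
tool_pos: [0.4895, -0.1287, 0.1061]
tool_rot: [3.14, -0.002, 3.108]
contact_force: [-0.1, 0.1, -0.3]
opening: 0.0594
grip_force: 0.0
```

Emit:
{"api": "move_arm", "payload": {
  "motion": [
    [0, 0, 0.3, 0, 0, 0],
    [0, 0, 0.6, 0, 0, 0],
    [0, 0, 0.6, 0, 0, 0],
    [0, 0, 0.6, 0, 0, 0]
  ]
}}

```text
time: 3.9
tool_pos: [0.4911, -0.1301, 0.0485]
tool_rot: [-3.141, 0.003, 3.108]
contact_force: [-0.6, 1.1, -1.1]
opening: 0.0594
grip_force: 0.0
```

Emit:
{"api": "move_arm", "payload": {
  "motion": [
    [0, 0, 0, 0, 0, 0],
    [0, 0, 0, 0, 0, 0],
    [0, 0, 0, 0, 0, 0],
    [0, 0, 0, 0, 0, 0],
    [0, 0, 0, 0, 0, 0],
    [0, 0, 0, 0, 0, 0]
  ],
  "fingers": -1,
  "newtons": 20
}}

```text
time: 4.65
tool_pos: [0.4899, -0.1297, 0.0467]
tool_rot: [3.141, -0.0, 3.107]
contact_force: [0.4, 3.0, 1.8]
opening: 0.018
grip_force: 20.0
```

Emit:
{"api": "move_arm", "payload": {
  "motion": [
    [0, 0.1, 0, 0, 0, 0],
    [0, 0.2, 0, 0, 0, 0],
    [0, 0.35, 0, 0, 0, 0],
    [0, 0.5, 0, 0, 0, 0],
    [0, 0.65, 0, 0, 0, 0],
    [0, 0.8, 0, 0, 0, 0],
    [0, 0.9, 0, 0, 0, 0],
    [0, 1, 0, 0, 0, 0],
    [0, 1, 0, 0, 0, 0]
  ]
}}

```text
time: 5.78
tool_pos: [0.4938, -0.0287, 0.0468]
tool_rot: [3.14, 0.001, 3.108]
contact_force: [5.5, 2.1, -1.6]
opening: 0.0175
grip_force: 20.0
```

Emit:
{"api": "move_arm", "payload": {
  "motion": [
    [0, 0.05, 0, 0, 0, 0],
    [0, 0.1, 0, 0, 0, 0],
    [0, 0.14, 0, 0, 0, 0],
    [0, 0.18, 0, 0, 0, 0],
    [0, 0.2, 0, 0, 0, 0],
    [0, 0.2, 0, 0, 0, 0]
  ]
}}

```text
time: 6.52
tool_pos: [0.4943, -0.0151, 0.0467]
tool_rot: [-3.134, 0.001, 3.108]
contact_force: [1.2, -29.8, -4.6]
opening: 0.0175
grip_force: 20.0
```

Emit:
{"api": "move_arm", "payload": {
  "motion": [
    [0, -0.04, 0, 0, 0, 0],
    [0, -0.04, 0, 0, 0, 0]
  ]
}}

```text
time: 6.78
tool_pos: [0.4943, -0.0153, 0.0467]
tool_rot: [-3.14, 0.001, 3.107]
contact_force: [3.9, -8.5, -3.0]
opening: 0.0175
grip_force: 20.0
```

Run:
```python
from h import *
print(robot.observe()['tool_pos'],robot.observe()['contact_force'])
c=cam('top');P=pts(c);im=c['image']
w=cam('scene');b=w['image']
k=np.hstack([cv2.resize(im[150:260,340:470],(400,338)),cv2.resize(b[190:310,160:302],(400,338))])
cv2.imwrite('pics/stop.png',np.clip(k*1.8,0,255).astype(np.uint8)[...,::-1])
```

```text
[ 0.49428722 -0.01525153  0.04669028] [ 3.8537497  -8.50486575 -3.01131095]
```

View pics/stop.png

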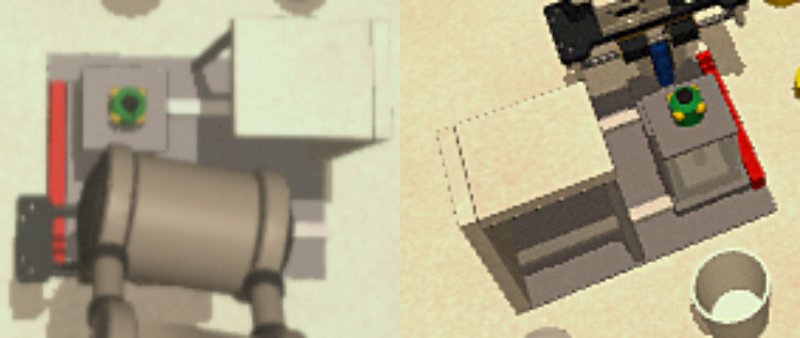

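The carriage is against the red stop, with the neck clear of the riser at left crop (128,105). I'll release the grip and rise.

Emit:
{"api": "move_arm", "payload": {
  "motion": [
    [0, 0, 0, 0, 0, 0],
    [0, 0, 0, 0, 0, 0],
    [0, 0, 0, 0, 0, 0],
    [0, 0, -0.3, 0, 0, 0],
    [0, 0, -0.7, 0, 0, 0],
    [0, 0, -1, 0, 0, 0],
    [0, 0, -1, 0, 0, 0]
  ],
  "fingers": 0.2
}}

```text
time: 7.75
tool_pos: [0.4949, -0.0139, 0.1488]
tool_rot: [-3.141, 0.004, 3.108]
contact_force: [-0.2, -1.0, 0.2]
opening: 0.0552
grip_force: 0.0
```

Emit:
{"api": "move_arm", "payload": {
  "motion": [
    [0, 0.2, -0.4, 0, 0, 0],
    [0, 0.6, -0.6, 0, 0, 0],
    [0, 1, -0.6, 0, 0, 0],
    [0, 1, -0.6, 0, 0, 0]
  ]
}}

```text
time: 8.25
tool_pos: [0.4964, 0.0881, 0.2056]
tool_rot: [3.141, -0.002, 3.111]
contact_force: [-0.1, -0.8, -0.1]
opening: 0.0548
grip_force: 0.0
```

Emit:
{"api": "move_arm", "payload": {
  "motion": [
    [-0.1, 0.5, 0, 0, 0, 0],
    [-0.2, 0.9, 0, 0, 0, 0],
    [-0.2, 0.9, 0, 0, 0, 0]
  ]
}}

```text
time: 8.62
tool_pos: [0.5202, 0.1764, 0.2052]
tool_rot: [-3.141, -0.002, 3.11]
contact_force: [0.4, -0.1, -0.5]
opening: 0.055
grip_force: 0.0
```

Run:
```python
from h import *
def neck(n):
    c=cam(n);P=pts(c);im=c['image'];hsv=cv2.cvtColor(im,cv2.COLOR_RGB2HSV)
    H,S,V=[hsv[...,i].astype(int) for i in range(3)]
    near=(np.hypot(P[...,0]-.609,P[...,1]+.019)<.06)
    for nm,m in dict(green=(H>40)&(H<85)&(S>90)&(P[...,2]>.12),lidtop=(P[...,2]>.110)&(P[...,2]<.126),top=(P[...,2]>.1425)&(P[...,2]<.155)).items():
        q=P[near&m]; print(n,nm,len(q),np.median(q,0).round(4),((np.percentile(q,2,axis=0)+np.percentile(q,98,axis=0))/2).round(4),np.ptp(q,axis=0).round(3))
neck('top');neck('scene')
c=cam('wrist');P=pts(c);im=c['image'];hsv=cv2.cvtColor(im,cv2.COLOR_RGB2HSV)
H,S,V=[hsv[...,i].astype(int) for i in range(3)]
m=(H>=4)&(H<=16)&(S>150)&(np.hypot(P[...,0]-.519,P[...,1]-.268)<.06)
for a,b in((.059,.068),(.026,.034)):
    q=P[m&(P[...,2]>a)&(P[...,2]<b)];print(len(q),np.median(q,0),(q.min(0)+q.max(0))/2,np.ptp(q,axis=0))
print(c['o']['tool_pos']); plan([.519,.268,.2],3.108)
```

```text
top green 70 [ 0.6064 -0.0167  0.1435] [ 0.6079 -0.0177  0.1414] [0.026 0.027 0.021]
top lidtop 605 [ 0.6061 -0.0161  0.1174] [ 0.6088 -0.0189  0.1174] [0.075 0.075 0.015]
top top 74 [ 0.6091 -0.019   0.1462] [ 0.6085 -0.0192  0.1474] [0.024 0.029 0.011]
scene green 83 [ 0.6224 -0.0199  0.1417] [ 0.6151 -0.0199  0.1359] [0.029 0.028 0.027]
scene lidtop 535 [ 0.6248 -0.0232  0.1168] [ 0.6143 -0.0197  0.1167] [0.077 0.076 0.016]
scene top 59 [ 0.6158 -0.02    0.1463] [ 0.6143 -0.0197  0.1462] [0.025 0.026 0.007]
308 [0.52150951 0.26702496 0.06060285] [0.52140016 0.26721589 0.06104993] [0.02079668 0.02093194 0.00402091]
944 [0.5147996  0.26050861 0.02872873] [0.52084596 0.26700264 0.02985433] [0.0491411  0.04885422 0.00769114]
[0.5197702  0.17426483 0.20550981]
[0.041 0.94  0.057] [-0.0003 -0.0006 -0.0004]
```

Emit:
{"api": "move_arm", "payload": {
  "motion": [
    [0, 0.5, 0, 0, 0, 0],
    [0.02, 0.93, 0, 0, 0, 0],
    [0.02, 0.93, 0.4, 0, 0, 0],
    [0.02, 0.93, 0.8, 0, 0, 0],
    [0.02, 0.93, 0.8, 0, 0, 0],
    [0.02, 0.93, 0.8, 0, 0, 0]
  ]
}}

```text
time: 9.52
tool_pos: [0.5225, 0.2675, 0.1282]
tool_rot: [3.141, 0.002, 3.106]
contact_force: [0.8, -0.9, 0.9]
opening: 0.0548
grip_force: 0.0
```

Run:
```python
from h import *
c=cam('wrist');P=pts(c);im=c['image'];hsv=cv2.cvtColor(im,cv2.COLOR_RGB2HSV)
H,S,V=[hsv[...,i].astype(int) for i in range(3)]
m=(H>=4)&(H<=16)&(S>150)&(np.hypot(P[...,0]-.519,P[...,1]-.268)<.06)
for a,b in((.059,.068),(.026,.034)):
    q=P[m&(P[...,2]>a)&(P[...,2]<b)];print(len(q),(q.min(0)+q.max(0))/2,np.ptp(q,axis=0))
print(c['o']['tool_pos']); plan([.521,.267,.035],3.108)
```

```text
590 [0.52134607 0.26799915 0.06066535] [0.0208885  0.02100624 0.00331625]
1691 [0.52133833 0.26767135 0.03009852] [0.04904128 0.04890256 0.00773387]
[0.52254334 0.26750691 0.12824608]
[ 0.021 -0.01   0.937] [ 0.0004  0.001  -0.0006]
```

Emit:
{"api": "move_arm", "payload": {
  "motion": [
    [0.01, 0, 0.4, 0, 0, 0],
    [0.01, 0, 0.75, 0, 0, 0],
    [0.01, 0, 0.92, 0, 0, 0],
    [0.01, 0, 0.92, 0, 0, 0],
    [0.01, 0, 0.92, 0, 0, 0]
  ]
}}

```text
time: 10.2
tool_pos: [0.5217, 0.2686, 0.0364]
tool_rot: [3.14, 0.003, 3.107]
contact_force: [-0.4, 0.9, 0.1]
opening: 0.0552
grip_force: 0.0
```

Emit:
{"api": "move_arm", "payload": {
  "motion": [
    [0, 0, 0, 0, 0, 0],
    [0, 0, 0, 0, 0, 0],
    [0, 0, 0, 0, 0, 0],
    [0, 0, 0, 0, 0, 0],
    [0, 0, 0, 0, 0, 0],
    [0, 0, 0, 0, 0, 0]
  ],
  "fingers": -1,
  "newtons": 50
}}

```text
time: 10.95
tool_pos: [0.5206, 0.2683, 0.0348]
tool_rot: [3.141, 0.0, 3.107]
contact_force: [-0.6, -0.3, 1.6]
opening: 0.0212
grip_force: 50.0
```

Emit:
{"api": "move_arm", "payload": {
  "motion": [
    [0, 0, -0.2, 0, 0, 0],
    [0, 0, -0.6, 0, 0, 0],
    [0, 0, -1, 0, 0, 0],
    [0, 0, -1, 0, 0, 0]
  ]
}}

```text
time: 11.45
tool_pos: [0.5223, 0.2689, 0.1379]
tool_rot: [3.139, 0.006, 3.107]
contact_force: [-0.0, -0.5, -1.0]
opening: 0.021
grip_force: 50.0
```

```bash
python3 -c "
from h import *
plan([.55,.1,.25],3.108);plan([.609,-.019,.25],3.108)"
```

```text
[-0.341 -1.676 -1.123] [ 0.0008  0.002  -0.0002]
[-0.972 -2.845 -1.122] [ 0.0008  0.002  -0.0002]
```

Emit:
{"api": "move_arm", "payload": {
  "motion": [
    [0, -0.2, -0.5, 0, 0, 0],
    [-0.2, -0.6, -0.9, 0, 0, 0],
    [-0.4, -1, -0.9, 0, 0, 0],
    [-0.4, -1, -0.9, 0, 0, 0]
  ]
}}

```text
time: 11.95
tool_pos: [0.5578, 0.1642, 0.2236]
tool_rot: [-3.141, -0.001, 3.103]
contact_force: [-0.9, 0.4, -1.5]
opening: 0.0211
grip_force: 50.0
```

Emit:
{"api": "move_arm", "payload": {
  "motion": [
    [-0.2, -0.5, 0, 0, 0, 0],
    [-0.45, -0.95, 0, 0, 0, 0],
    [-0.45, -0.95, 0, 0, 0, 0],
    [-0.45, -0.95, 0, 0, 0, 0]
  ]
}}

```text
time: 12.45
tool_pos: [0.598, 0.0713, 0.2234]
tool_rot: [3.141, -0.003, 3.107]
contact_force: [-1.7, -0.2, -1.5]
opening: 0.0211
grip_force: 50.0
```

```bash
cat > n.py <<'E'
from h import *
c=cam('wrist');P=pts(c);im=c['image'];hsv=cv2.cvtColor(im,cv2.COLOR_RGB2HSV)
H,S,V=[hsv[...,i].astype(int) for i in range(3)]
near=(np.hypot(P[...,0]-.609,P[...,1]+.019)<.06)
for nm,m in dict(green=(H>40)&(H<85)&(S>90)&(P[...,2]>.141),lid=(P[...,2]>.112)&(P[...,2]<.123),top=(P[...,2]>.1425)&(P[...,2]<.155)).items():
    q=P[near&m]; print(nm,len(q),np.median(q,0).round(4),((q.min(0)+q.max(0))/2).round(4),np.ptp(q,axis=0).round(3)) if len(q) else print(nm,0)
    if len(q): print(cv2.minAreaRect((q[:,:2]*1000).astype(np.float32)))
o=H*0+((H>=4)&(H<=16)&(S>150)&(c['range_z']<.25)&(c['range_z']>0)); T=P[o>0]
if len(T):print('cap',len(T),T.min(0).round(4),T.max(0).round(4))
cv2.imwrite('pics/n.png',im[...,::-1]); print(c['o']['tool_pos'],c['o']['tool_rot'])
plan([.609,-.019,.2],3.108)
E
python3 n.py
```

```text
green 457 [ 0.6082 -0.0162  0.1437] [ 0.6113 -0.0194  0.145 ] [0.029 0.027 0.008]
((611.4686889648438, -19.512592315673828), (26.479415893554688, 26.645999908447266), 42.06757736206055)
lid 3812 [ 0.5982 -0.0089  0.1167] [ 0.6088 -0.0198  0.1175] [0.07  0.076 0.011]
((609.3900756835938, -19.839096069335938), (75.07939910888672, 70.41387176513672), 88.93529510498047)
top 553 [ 0.6105 -0.0186  0.1457] [ 0.6118 -0.0196  0.1458] [0.027 0.026 0.007]
((611.4320068359375, -19.533903121948242), (25.3203067779541, 25.014995574951172), 58.328155517578125)
cap 4111 [0.568  0.0462 0.1921] [0.5981 0.0963 0.3011]
[0.59799573 0.07133785 0.22339829] [ 3.14082417e+00 -2.68491432e-03  3.10727153e+00]
[-0.141 -0.904  0.237] [ 0.0002 -0.0006  0.0001]
```

View pics/n.png

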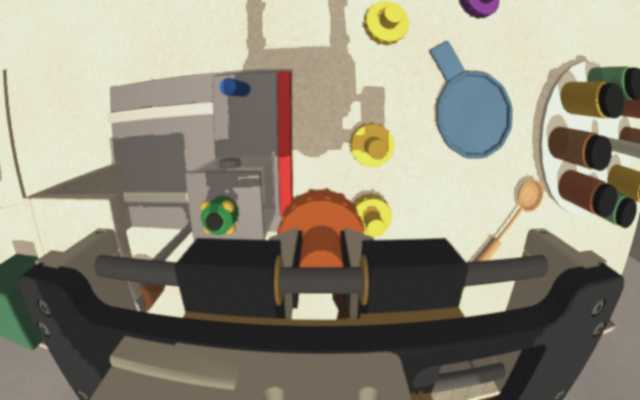

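The held cap is at (320,230) and the neck at (218,215), which measures (0.611,-0.0195,0.146). The height is as expected. I'll move over it.

Emit:
{"api": "move_arm", "payload": {
  "motion": [
    [-0.08, -0.5, 0, 0, 0, 0],
    [-0.16, -0.91, 0, 0, 0, 0],
    [-0.16, -0.91, 0.23, 0, 0, 0],
    [-0.16, -0.91, 0.23, 0, 0, 0],
    [-0.16, -0.91, 0.23, 0, 0, 0],
    [-0.16, -0.91, 0.23, 0, 0, 0]
  ]
}}

```text
time: 13.25
tool_pos: [0.612, -0.0201, 0.2027]
tool_rot: [-3.142, 0.002, 3.109]
contact_force: [0.3, -0.3, -0.6]
opening: 0.0211
grip_force: 50.0
```

```bash
python3 -c "
from h import *
print(robot.observe()['tool_pos']);plan([.611,-.0195,.174],3.108)"
```

```text
[ 0.61204414 -0.02011641  0.20272429]
[0.011 0.006 0.287] [-0.      0.0005  0.0002]
```

Emit:
{"api": "move_arm", "payload": {
  "motion": [
    [0.01, 0, 0.1, 0, 0, 0],
    [0.01, 0, 0.18, 0, 0, 0],
    [0.01, 0, 0.24, 0, 0, 0],
    [0.01, 0, 0.28, 0, 0, 0],
    [0.01, 0, 0.28, 0, 0, 0],
    [0.01, 0, 0.28, 0, 0, 0]
  ]
}}

```text
time: 14.0
tool_pos: [0.6109, -0.0211, 0.174]
tool_rot: [3.142, 0.001, 3.107]
contact_force: [0.4, 0.1, -1.3]
opening: 0.0209
grip_force: 50.0
```

Emit:
{"api": "move_arm", "payload": {
  "motion": [
    [0, 0, 0.02, 0, 0, 0],
    [0, 0, 0.04, 0, 0, 0],
    [0, 0, 0.06, 0, 0, 0],
    [0, 0, 0.06, 0, 0, 0],
    [0, 0, 0.06, 0, 0, 0]
  ]
}}

```text
time: 14.62
tool_pos: [0.6115, -0.0207, 0.1699]
tool_rot: [3.141, 0.004, 3.107]
contact_force: [-1.0, 2.0, 10.4]
opening: 0.021
grip_force: 50.0
```

Emit:
{"api": "move_arm", "payload": {
  "motion": [
    [0, 0, 0.02, 0, 0, 0],
    [0, 0, 0.04, 0, 0, 0],
    [0, 0, 0.06, 0, 0, 0],
    [0, 0, 0.06, 0, 0, 0],
    [0, 0, 0.06, 0, 0, 0]
  ]
}}

```text
time: 15.25
tool_pos: [0.6107, -0.0204, 0.1616]
tool_rot: [3.141, 0.0, 3.107]
contact_force: [2.2, 3.6, -2.8]
opening: 0.0208
grip_force: 50.0
```

The force rose and then dropped, which is the click. I'll keep pressing in small steps.

Emit:
{"api": "move_arm", "payload": {
  "motion": [
    [0, 0, 0.02, 0, 0, 0],
    [0, 0, 0.04, 0, 0, 0],
    [0, 0, 0.05, 0, 0, 0],
    [0, 0, 0.05, 0, 0, 0],
    [0, 0, 0.05, 0, 0, 0]
  ]
}}

```text
time: 15.88
tool_pos: [0.6107, -0.0213, 0.1569]
tool_rot: [-3.141, 0.0, 3.107]
contact_force: [-1.2, -0.1, 1.9]
opening: 0.0211
grip_force: 50.0
```

Emit:
{"api": "move_arm", "payload": {
  "motion": [
    [0, 0, 0.01, 0, 0, 0],
    [0, 0, 0.02, 0, 0, 0],
    [0, 0, 0.02, 0, 0, 0],
    [0, 0, 0.02, 0, 0, 0]
  ]
}}

```text
time: 16.38
tool_pos: [0.6108, -0.0214, 0.1555]
tool_rot: [-3.141, 0.001, 3.107]
contact_force: [-3.0, -1.4, 5.9]
opening: 0.0207
grip_force: 50.0
```

Emit:
{"api": "move_arm", "payload": {
  "motion": [
    [0, 0, 0.01, 0, 0, 0],
    [0, 0, 0.02, 0, 0, 0],
    [0, 0, 0.03, 0, 0, 0],
    [0, 0, 0.03, 0, 0, 0],
    [0, 0, 0.03, 0, 0, 0]
  ]
}}

```text
time: 17.0
tool_pos: [0.6109, -0.0213, 0.1547]
tool_rot: [-3.141, 0.003, 3.107]
contact_force: [-7.5, -0.9, 19.4]
opening: 0.0209
grip_force: 50.0
```

Run:
```python
from h import *
c=cam('top')['image'];w=cam('scene');b=w['image']
k=np.hstack([cv2.resize(c[150:260,340:470],(400,338)),cv2.resize(b[190:310,160:302],(400,338))])
cv2.imwrite('pics/end.png',np.clip(k*1.8,0,255).astype(np.uint8)[...,::-1])
P=pts(w);hsv=cv2.cvtColor(b,cv2.COLOR_RGB2HSV)
m=(hsv[...,0]>3)&(hsv[...,0]<17)&(hsv[...,1]>150)&(np.hypot(P[...,0]-.611,P[...,1]+.02)<.05)&(P[...,2]>.1)
q=P[m];print(len(q),q.min(0),q.max(0)) if len(q) else 0
o=robot.observe();print(o['tool_pos'],o['contact_force'])
```

```text
317 [ 0.58955858 -0.05227226  0.11549285] [0.65201312 0.01753172 0.39922958]
[ 0.61089684 -0.02132998  0.15469282] [-7.19219058 -0.62237454 19.78312066]
```

View pics/end.png

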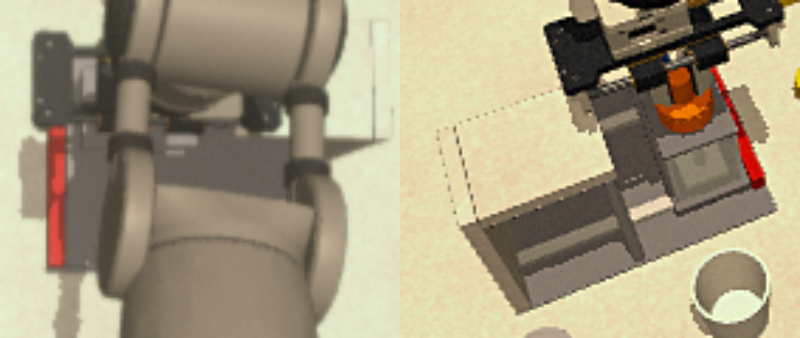

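The cap is seated flush on the neck (right crop (685,110)) at about 19 N. I'll nudge lightly towards the stop so the carriage is surely against it.

Emit:
{"api": "move_arm", "payload": {
  "motion": [
    [0, 0.01, 0, 0, 0, 0],
    [0, 0.02, 0, 0, 0, 0],
    [0, 0.03, 0, 0, 0, 0],
    [0, 0.03, 0, 0, 0, 0],
    [0, 0.03, 0, 0, 0, 0]
  ]
}}

```text
time: 17.73
tool_pos: [0.6116, -0.0202, 0.1547]
tool_rot: [-3.138, 0.004, 3.107]
contact_force: [-6.0, -5.9, 16.9]
opening: 0.0211
grip_force: 50.0
```

Emit:
{"api": "move_arm", "payload": {
  "motion": [
    [0, 0.01, 0, 0, 0, 0],
    [0, 0.02, 0, 0, 0, 0],
    [0, 0.02, 0, 0, 0, 0],
    [0, 0.02, 0, 0, 0, 0],
    [0, 0.02, 0, 0, 0, 0],
    [0, 0.02, 0, 0, 0, 0]
  ]
}}

```text
time: 18.48
tool_pos: [0.6122, -0.0188, 0.1547]
tool_rot: [-3.137, 0.005, 3.107]
contact_force: [-4.0, -8.0, 15.8]
opening: 0.0208
grip_force: 50.0
```

Emit:
{"api": "move_arm", "payload": {
  "motion": [
    [0, 0.01, 0, 0, 0, 0],
    [0, 0.02, 0, 0, 0, 0],
    [0, 0.02, 0, 0, 0, 0],
    [0, 0.02, 0, 0, 0, 0],
    [0, 0.02, 0, 0, 0, 0]
  ]
}}

```text
time: 19.1
tool_pos: [0.6124, -0.0178, 0.1547]
tool_rot: [-3.135, 0.006, 3.107]
contact_force: [-2.7, -11.4, 14.8]
opening: 0.0209
grip_force: 50.0
```

Emit:
{"api": "move_arm", "payload": {
  "motion": [
    [0, 0.01, 0, 0, 0, 0],
    [0, 0.01, 0, 0, 0, 0],
    [0, 0.01, 0, 0, 0, 0],
    [0, 0.01, 0, 0, 0, 0]
  ]
}}

```text
time: 19.6
tool_pos: [0.6124, -0.0176, 0.1547]
tool_rot: [-3.134, 0.006, 3.107]
contact_force: [-3.6, -14.4, 15.5]
opening: 0.0209
grip_force: 50.1
```

Run:
```python
from h import *
# lid / wall edge vs red stop in the scene camera
w=cam('scene');P=pts(w);z=P[...,2]
m=(z>.112)&(z<.123)&(np.hypot(P[...,0]-.611,P[...,1]+.02)<.07); q=P[m]
print('lid y',np.percentile(q[:,1],[1,99]),len(q))
c=cam('wrist');P=pts(c);hsv=cv2.cvtColor(c['image'],cv2.COLOR_RGB2HSV)
m=(hsv[...,0]>105)&(hsv[...,0]<125)&(hsv[...,1]>150)&(P[...,2]>.078)&(P[...,2]<.095);q=P[m]
print('handle',len(q),np.median(q,0),(q.min(0)+q.max(0))/2)
print(robot.observe()['contact_force'],robot.observe()['tool_pos'])
```

```text
lid y [-0.05647664  0.01692909] 325
handle 376 [ 0.49849547 -0.0153599   0.08558937] [ 0.49824051 -0.01536985  0.08353977]
[ -2.98457366 -14.2919028   14.7332591 ] [ 0.61247473 -0.01765353  0.15475667]
```

The carriage is hard against its stop: the handle reads y = -0.0154, the same as when I had it gripped there. The seal is pressed flush at about 15 N.

```bash
python3 -c "
from h import *
print(robot.hand_in())"
```

```text
the job is handed in; nothing more can be done
None
```

The job is handed in at about 20 s: the carriage is at the red stop, the orange cap is clicked onto the green neck, and the gripper is still on it, pressing down with about 15 N so the seal plate should be flush.

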